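# Open the push-and-turn jug of sanitiser at the diner counter

### The job

Pull the white jug of sanitiser by its handle along its spill tray, all the way out from under the steel shelf, until it meets the tray's end rim. Then open it: press the red safety cap down and, keeping it pressed, twist it anticlockwise until it comes free, and lift it off. Finish while holding the cap in the gripper, level and still, about 8 cm straight above the jug's neck, with the jug still standing in the tray and the mug, shakers and napkin dispenser left where they are.

Things in the scene. Friction and masses are not known exactly. Their poses are not given: they have to be found in the camera images.
- station: Fixed stand: a low grey spill tray that runs out along +y from under a steel shelf. Origin on the counter, on the tray's centre line, below the shelf's front edge; z up, y along the tray, the way the jug is pulled out. Tray floor 4 mm above the counter, inside x -47 to +47, y -132 to +267 mm, rims 4 mm thick and 18 mm high. Place and heading vary.
- shelf_edge (a point): Underside of the shelf's front edge, above the station's origin, 220 mm over the counter. The shelf covers station y -300 to 0, x -110 to +130 mm, top at 238 mm; four 16 mm legs at x -97 and +117, y -20 and -280. A stack of plates on it near y -210 reaches 273 mm. Nothing stands above the tray at y > 0.
- tray_end (a point): Top of the tray's end rim, inner face, middle, at station (0, 267, 18) mm. When the jug meets this rim, the jug's origin is at station y +127 mm.
- jug: White jug, blue and yellow label, loose in the tray, 0.5 to 0.9 kg; slides easily (1 to 3 N). Origin on its underside below the neck; z up, y from neck to handle, along the tray's +y. Base x -44 to +44, y -45 to +140 mm (3 mm play beside each rim, which keep it from turning), z up to 92 under the handle, shoulder to z 150. Starts, origin 4 to 26 mm inside the shelf's edge, handle outside.
- handle (a point): Point to pinch the jug's handle, middle of its straight top bar, at jug (0, 90, 134) mm. The bar runs along the jug's y, 70 mm of it free, 24 mm wide (x), z 122 to 146; a 30 mm high opening lies below. Pinch from above, fingers closing along the jug's x.
- neck (a point): Centre of the jug's mouth rim, at jug (0, 0, 180) mm. Bare neck 36 mm in diameter, 44 mm over its small lugs.
- cap: Red push-and-turn cap, loose, 40 g, round, 55 mm in diameter, 29.5 mm high. Origin: centre of its lower edge, z up. Locked: origin at jug (0, 0, 161) mm, axes as the jug's. Locked, it cannot turn past 4 degrees or lift. A spring holds it up with 6 N; press it 3 mm or more to clear the lock (hard bottom at 5.5 mm, 12 N) and keep it pressed while turning anticlockwise seen from above.
- cap_top (a point): Centre of the cap's top face, 29.5 mm above the cap's origin. Pressed and turned anticlockwise, the cap is free after 30 degrees (then lift straight up); a hard stop comes at about 90 degrees. Aim for 60.
- cap_grip (a point): Point on the cap's axis 20 mm above its lower edge, a good height for the finger pads, closing level on the 55 mm skirt. Fingertips may reach 10 mm below the skirt: no part of the jug stands higher than 11 mm below it, save the neck inside it; the handle's top is 15 mm below it.
- mug: White mug, 82 mm in diameter and 95 mm tall, with a handle. Origin: centre of its underside. Leave it alone.
- salt: White shaker with a steel top, 42 mm in diameter and 82 mm tall. Origin: centre of its underside. Leave it alone.
- pepper: Dark shaker with a steel top, 42 mm in diameter and 82 mm tall. Origin: centre of its underside. Leave it alone.
- dispenser: Steel napkin dispenser, 104 by 119 mm and 141 mm tall. Origin: centre of its underside. Leave it alone.
Things that resemble listed ones, but are neither listed nor needed, are in the scene too. There is more than one size of the cap; the job needs the larger. Several things look just like the jug: the one meant starts farthest from the robot's base.

How it is judged:
By the outcome, as a careful person would: the job done as asked, in the order asked, and still so for the second after the job is handed in, while the arm keeps its last pose, push and grip.
It also fails if it takes over 54 s, if anything falls off the work surface, if the arm or the gripper's body presses on something with over 40 N, if the wrist force passes 120 N, or if a joint passes its speed limit or range.

### The arm

A 6-joint arm with a two-finger parallel gripper is mounted at the origin on the work surface. World frame = base frame: x ahead of the robot, y to its left, z up, the work surface at z = 0. Lengths are in mm, angles in rad, forces in N, time in s.
With the tool pointing down it reaches from about 400 to 925 mm from the base axis. Payload 12.5 kg.
Tool frame: the origin (TCP) lies midway between the tips of the shut fingers; the grasp point (between the pads) lies 19 mm behind it (env.tcp_to_grasp is the distance from the TCP to the grasp point, in mm); z points along the fingers, y is the line along which they close (so a half turn about z gives the same grasp; the last joint's range is limited). The gripper opens to 95 mm and grips with 3 to 60 N. Pads are 20 mm wide; open, the fingers measure 119 mm over their backs; the gripper's body (75 mm by 180 mm) begins 59 mm behind the grasp point.
Start: joints at [1.01, 0.491, 1.559, -0, 1.092, -0.106], TCP at [274.538, 561.494, 214.661] pointing down, gripper open.
Joint ranges: [-3.1, 3.1], [-0.84, 2.19], [0.05, 2.79], [-1.13, 4.28], [0.06, 2.93], [-2.69, 2.69]. Speed limits (rad/s): [2.22, 2.22, 2.79, 3.14, 3.14, 3.14].

### API

Orientations are given as [roll, pitch, yaw] about the fixed x, y, z axes, in that order (R = Rz(yaw) Ry(pitch) Rx(roll)).
In Python, from cell import env gives the robot as it stands. The module is installed in compiled form; this text tells all that it offers.
- The arm moves only by the tool step_arm, never from a script. Its argument "plan" is a list that holds one entry, the list of rows, each a list of 5 numbers: the shift along the tool's x, y, z in mm, then the turn about the tool's z in degrees, then the opening, from -1 (shut) to 1 (fully open). A call has 1 to 8 rows; each row is the pose to reach, as a shift and turn from the pose commanded when the call began, along the tool's axes at that moment; what a row does not reach only later rows make up. A row lasts 1/12 s, in which the tool goes at most 41.7 mm and 7.16 degrees, less where a joint would pass 70% of its speed; a pose out of reach is approached as far as the arm can. A call with a gripper value outside its range is refused whole. The fingers move at their own pace and stop on an object; the grip force is fixed at half the most. Time passes only in rows, so rows that repeat a pose let the fingers close. It gives the time, the measured TCP pose, the force, the opening and the grip force at its end, in the units of the state.
- env.state(): the state, without advancing time (a new reading comes with each control period).
- env.read_camera(name): name is "side" or "top" or "wrist"; returns the picture (400x640x3 uint8, blue, green, red); there is no depth.
- env.get_calibration(name): a dict with "K" (3x3 intrinsics, pixels), "extrinsics" (4x4, takes a point from world to camera coordinates). Camera axes: x right, y up, looking along -z (the intrinsics and any distortion apply to the point x, -y, -z); pixel columns grow to the right and rows downward; lengths in mm; the calibration is good to about 2 mm. A picture is of the moment at which its call begins: read the wrist's pose just before it. get_calibration takes no time and is no camera call; for the wrist camera it gives the pose at the moment of the call.
- env.job_done(): hands the job in; it is judged then, once.
The state is a dict: "t": time; "joints": joint angles; "qvel": joint speeds; "tau": joint torques, N m; "eef_pos": TCP position; "tcp_rot": TCP orientation; "ft_force": force on the tool from outside, world axes, zero at the start; "moment": the same for the moment, N m; "opening": opening from 0.0 (shut) to 1.0 (fully open); "grip_force": force on a finger pad.
Only numpy, scipy, OpenCV 4.12 (cv2) and the standard library are available. Lean on these libraries where they do the work, as an engineer would, in place of code of your own. Each camera call takes 0.05 s, during which the arm holds its last target. There are 200 camera calls.

## Working session

There is one attempt and no reset: what is moved stays moved. The work goes in short steps, Python scripts to look and compute and a tool call to move; the robot and the scene stay as the last step left them, time stands still between calls to the robot, and variables do not carry over. Pictures are saved under pics/ and viewed, at most 10 in all, crops included, and the job is handed in when it is done.

Besides the shell and the picture viewer there is one more tool, called after ">>>" as name(argument=value, ...) on one line, values as JSON. step_arm: Moves the arm, as the interface text tells. Its arguments: {"type":"object","properties":{"plan":{"type":"array"}},"required":["plan"]}

```bash
mkdir -p pics; python3 - <<'E'
from cell import env
import cv2,json
s=env.state();print(s)
for n in ("side","top"):
    im=env.read_camera(n);cv2.imwrite(f"pics/{n}0.png",im)
    c=env.get_calibration(n);print(n,{k:(v.tolist() if hasattr(v,'tolist') else v) for k,v in c.items()})
E
```

```text
{'t': 0.0, 'joints': array([ 1.01038256e+00,  4.91585154e-01,  1.55947662e+00, -1.46463972e-05,
        1.09168274e+00, -1.05581284e-01]), 'qvel': array([ 0.00209987,  0.00161874,  0.00089994, -0.00054922,  0.0005694 ,
        0.00082519]), 'tau': array([ 7.96559380e-04, -6.12664962e+01, -2.58180213e+01,  6.92553283e-02,
        4.82687820e-02, -1.20175469e-04]), 'eef_pos': array([274.40703232, 561.25736011, 214.03649016]), 'tcp_rot': array([-3.14044584e+00, -1.08471966e-04,  2.68676687e+00]), 'ft_force': array([-0.95059274, -0.0193771 , -0.18654665]), 'moment': array([ 0.00116379,  0.0142529 , -0.05385814]), 'grip_force': 0.0, 'opening': 0.9988191113423828}
side {'K': [[485.17821452343, 0.0, 314.35965184861], [0.0, 485.17821452343, 198.2898910903362], [0.0, 0.0, 1.0]], 'extrinsics': [[0.750277982696023, -0.6609850566360762, 0.013479747230168919, -269.7113511105265], [0.4536612118039732, 0.5295639293015569, 0.716766035528502, -409.15001738069424], [-0.4809100264978227, -0.531658536738101, 0.6971834383627916, -885.4228650843944], [0.0, 0.0, 0.0, 1.0]]}
top {'K': [[417.6478998980379, 0.0, 314.6495951975552], [0.0, 417.6478998980379, 198.5307918672046], [0.0, 0.0, 1.0]], 'extrinsics': [[0.02476690997255724, -0.9996887517292536, -0.002999972736223447, 153.1601400954984], [0.9902965031662013, 0.024123513927449984, 0.13686084864776463, -523.7719758446757], [-0.13674588106120592, -0.0063604828275029696, 0.9905857399897274, -1082.4489029001172], [0.0, 0.0, 0.0, 1.0]]}
```

View pics/top0.png

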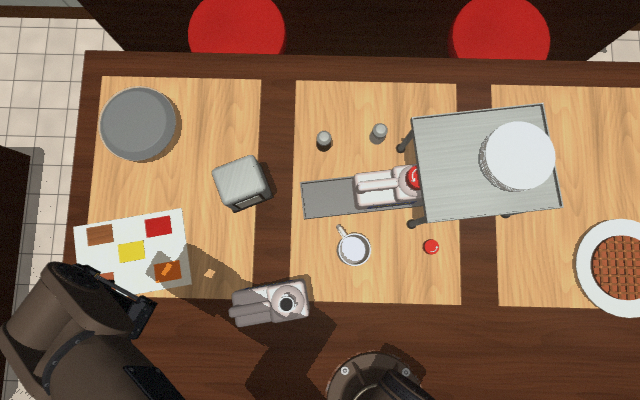

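View pics/side0.png

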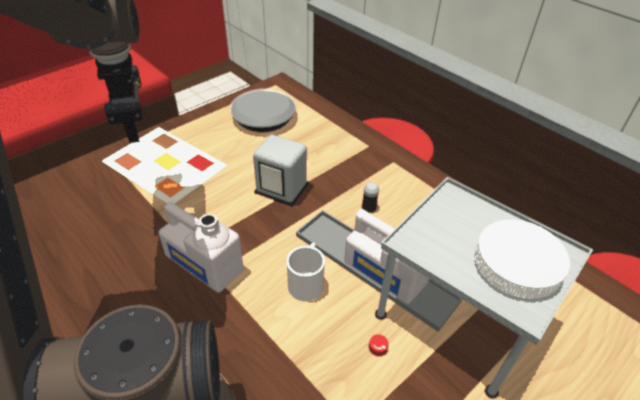

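Candidates in the top view are the jug at (390,186) in the tray under the shelf, with the red cap at (413,178), and the capless look-alike at (270,303) near the base. The tray jug is farther away and carries the larger cap, so it is the one meant. The cap at (431,246) is the small decoy. I'll confirm with an enlarged crop.

```bash
cat > h.py <<'E'
from cell import env
import numpy as np,cv2
def ray(n,px,c=None):
    c=c or env.get_calibration(n);K=np.array(c["K"]);E=np.array(c["extrinsics"])
    d=np.linalg.inv(K)@[px[0],px[1],1];d=np.array([d[0],-d[1],-d[2]])
    R=E[:3,:3];return -R.T@E[:3,3],R.T@d
def onz(n,px,z,c=None):
    o,d=ray(n,px,c);return o+d*(z-o[2])/d[2]
def proj(n,P,c=None):
    c=c or env.get_calibration(n);E=np.array(c["extrinsics"]);p=E[:3,:3]@np.array(P)+E[:3,3]
    q=np.array(c["K"])@[p[0],-p[1],-p[2]];return q[:2]/q[2]
E
python3 - <<'E'
import cv2
im=cv2.imread("pics/top0.png")[140:240,290:440]
cv2.imwrite("pics/crop.png",cv2.resize(im,None,fx=5,fy=5,interpolation=cv2.INTER_CUBIC))
E
```

```text
(no output)
```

View pics/crop.png

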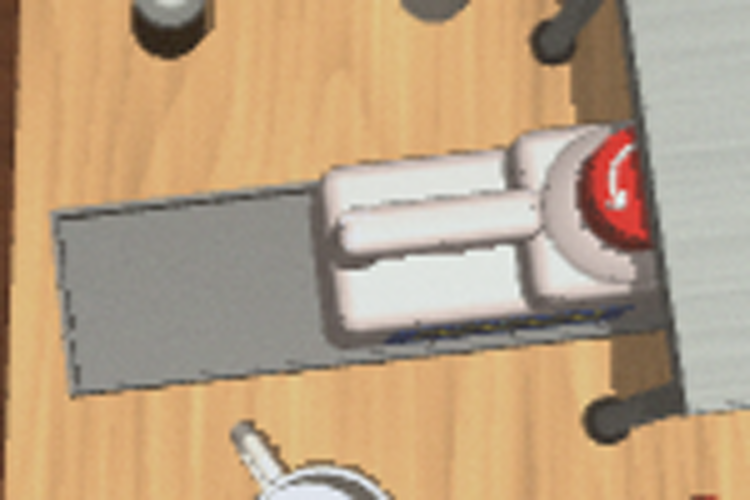

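The crop confirms it: the red cap with its arrow sits at crop (620,190), the handle bar runs from crop (340,233) to (540,213), and the tray end corners are at crop (52,212) and (72,396).

```bash
python3 - <<'E'
from h import *
f=lambda x,y,z:onz("top",(290+x/5,140+y/5),z)
a=f(52,212,18);b=f(72,396,18);c=f(610,338,18);d=f(315,185,18)
print("end corners",a,b,np.linalg.norm(a-b),"| side",c,d)
h1=f(340,233,145);h2=f(540,213,145);print("handle",h1,h2,np.linalg.norm(h1-h2))
s1=f(622,0,238);s2=f(687,413,238);print("shelf",s1,s2)
u=(b-c)[:2];v=(a-d)[:2];w=(h1-h2)[:2]
e=(b-a)[:2];es=(s2-s1)[:2]
for q in(u,v,w):print("heading +y dir deg",np.degrees(np.arctan2(q[1],q[0])))
for q in(e,es):print("normal", np.degrees(np.arctan2(q[1],q[0])))
E
```

```text
end corners [565.98493892 206.19679066  18.        ] [465.2849432  192.40823629  18.        ] 101.63962499431486 | side [503.97425226 -98.5145221   18.        ] [584.49790296  62.46767744  18.        ]
handle [536.59000375  60.93169773 145.        ] [548.78431348 -35.9853237  145.        ] 97.68116621644661
shelf [629.29389949 -54.67706217 238.        ] [445.20968408 -81.42526578 238.        ]
heading +y dir deg 97.57521613512459
heading +y dir deg 97.33954605453656
heading +y dir deg 97.17139366871592
normal -172.20314389397728
normal -171.73254488131425
```

```bash
cat >> h.py <<'E'
U=np.array([-0.132,0.991]);O=np.array([551.4,-69.3])   # station +y, origin
X=np.array([0.991,0.132])
def st(x,y):return O+x*X+y*U
def go(x,y,z,yawdeg=None):
    s=env.state();p=s["eef_pos"];yw=s["tcp_rot"][2]
    d=np.array([x,y])-p[:2];c,k=np.cos(yw),np.sin(yw)
    t=0 if yawdeg is None else -((yawdeg-np.degrees(yw)+180)%360-180)
    print("shift",np.round([d@[c,k],d@[k,-c],p[2]-z,t],1))
E
python3 - <<'E'
from h import *
p=st(0,85);print(p);go(*p,225,97.6)
E
```

```text
[540.18   14.935]
shift [-478.7 -374.1  -10.8   56.3]
```

>>> step_arm(plan=[[[-60,-47,-11,7,0.8],[-120,-94,-11,14,0.8],[-180,-140,-11,21,0.8],[-240,-187,-11,28,0.8],[-300,-234,-11,35,0.8],[-360,-281,-11,42,0.8],[-420,-328,-11,49,0.8],[-479,-374,-11,56.3,0.8]]])

```text
t: 0.77
eef_pos: [420.6, 260.4, 224.7]
tcp_rot: [-3.142, -0.0, 1.701]
ft_force: [0.6, 0.9, -0.2]
opening: 0.901
grip_force: 0.0
```

```bash
python3 - <<'E'
from h import *
go(*st(0,85),225,97.6)
E
```

```text
shift [-2.589e+02  8.670e+01 -3.000e-01 -1.000e-01]
```

>>> step_arm(plan=[[[-40,13,0,0,0.8],[-78,26,0,0,0.8],[-116,39,0,0,0.8],[-154,52,0,0,0.8],[-192,65,0,0,0.8],[-230,78,0,0,0.8],[-256,86,0,0,0.8],[-256,86,0,0,0.8]]])

```text
t: 1.43
eef_pos: [541.9, 16.1, 224.3]
tcp_rot: [3.141, 0.001, 1.703]
ft_force: [-0.7, -0.2, 0.1]
opening: 0.899
grip_force: 0.0
```

```bash
python3 - <<'E'
from h import *
go(*st(0,85),225,97.6)
c=env.get_calibration("wrist");print(env.state()["eef_pos"],np.array(c["K"])[0,0]);
cv2.imwrite("pics/w1.png",env.read_camera("wrist"))
for q in [(0,85,150),(0,54,150),(0,120,150),(0,-15,194.5)]:
    print(q,proj("wrist",[*st(*q[:2]),q[2]],c))
for z in (150,):
  np.save("c1.npy",np.array([c["K"],c["extrinsics"]],dtype=object),allow_pickle=True)
E
```

```text
shift [-1.  -1.8 -0.7 -0. ]
[541.8768065   16.13547229 224.25865307] 298.1782446553932
(0, 85, 150) [321.26058116 206.10768921]
(0, 54, 150) [321.32767622 238.86476634]
(0, 120, 150) [321.17889724 166.22805528]
(0, -15, 194.5) [321.06721042 339.09470912]
```

View pics/w1.png

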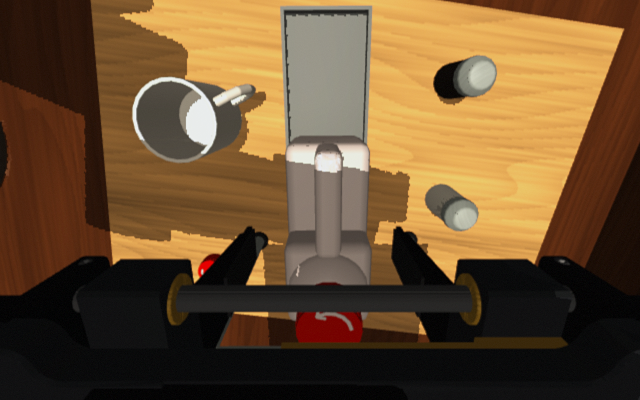

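The wrist view shows the handle bar running from about (327,150) to (329,255), the cap centred near (329,325) under the gripper, and tray end corners at (282,8) and (371,8). I'll turn these into positions.

```bash
python3 - <<'E'
from h import *
for px,z in [((328,160),146),((328,200),148),((329,250),148),((282,8),18),((371,8),18),((287,140),96),((370,140),96),((328,325),194)]:
    p=onz("wrist",px,z);d=p[:2]-O;print(px,np.round(p,1),"station",np.round([d@X,d@U],1))
im=cv2.imread("pics/w1.png").astype(int);b,g,r=im[...,0],im[...,1],im[...,2]
m=((r>140)&(g<60)&(b<60));m[:, :270]=0
ys,xs=np.where(m);print("red",xs.min(),xs.max(),ys.min(),ys.max())
go(*st(0,85),225,97.6)
E
```

```text
(328, 160) [539.4  56.9 146. ] station [  4.7 126.6]
(328, 200) [544.1  22.6 148. ] station [ 4.9 92.1]
(329, 250) [551.5 -24.7 148. ] station [ 6.  44.2]
(282, 8) [470.6 195.4  18. ] station [-45.2 273. ]
(371, 8) [568.  208.5  18. ] station [ 53.1 273.1]
(287, 140) [498.4  62.5  96. ] station [-35.2 137.6]
(370, 140) [579.6  73.4  96. ] station [ 46.8 137.6]
(328, 325) [556.  -67.9 194. ] station [4.7 0.8]Traceback (most recent call last):
  File "<stdin>", line 6, in <module>
    return umr_minimum(a, axis, None, out, keepdims, initial, where)
ValueError: zero-size array to reduction operation minimum which has no identity
```

>>> step_arm(plan=[[[2,2,35,0,0.5],[2,2,70,0,0.3],[2,2,95,0,0.0],[2,2,105,0,0.0],[2,2,105,0,-1],[2,2,105,0,-1],[2,2,105,0,-1],[2,2,105,0,-1]]])

```text
t: 2.15
eef_pos: [542.5, 22.7, 121.3]
tcp_rot: [3.139, 0.0, 1.707]
ft_force: [-0.1, -0.8, 0.1]
opening: 0.393
grip_force: 0.0
```

>>> step_arm(plan=[[[0,0,0,0,-1],[0,0,0,0,-1],[0,0,0,0,-1],[0,0,0,0,-1]]])

```text
t: 2.48
eef_pos: [542.5, 22.5, 120.7]
tcp_rot: [3.14, 0.0, 1.707]
ft_force: [-0.6, 1.8, 6.9]
opening: 0.249
grip_force: 29.9
```

>>> step_arm(plan=[[[5,0,0,0,-1],[15,0,0,0,-1],[30,0,0,0,-1],[46,0,0,0,-1],[62,0,0,0,-1],[78,0,0,0,-1],[94,0,0,0,-1],[100,0,0,0,-1]]])

```text
t: 3.15
eef_pos: [528.7, 122.8, 120.7]
tcp_rot: [3.14, 0.0, 1.708]
ft_force: [0.3, -6.0, 9.3]
opening: 0.25
grip_force: 29.9
```

>>> step_arm(plan=[[[5,0,0,0,-1],[10,0,0,0,-1],[14,0,0,0,-1],[17,0,0,0,-1],[17,0,0,0,-1]]])

```text
t: 3.57
eef_pos: [526.6, 138.8, 120.7]
tcp_rot: [3.14, 0.0, 1.707]
ft_force: [-0.1, 1.5, 8.3]
opening: 0.25
grip_force: 29.9
```

>>> step_arm(plan=[[[3,0,0,0,-1],[6,0,0,0,-1],[8,0,0,0,-1],[8,0,0,0,-1]]])

```text
t: 3.9
eef_pos: [525.5, 146.5, 120.7]
tcp_rot: [3.14, 0.0, 1.707]
ft_force: [0.1, -0.2, 7.6]
opening: 0.252
grip_force: 29.9
```

>>> step_arm(plan=[[[3,0,0,0,-1],[5,0,0,0,-1],[7,0,0,0,-1],[7,0,0,0,-1]]])

```text
t: 4.23
eef_pos: [524.6, 153.3, 120.7]
tcp_rot: [3.14, 0.0, 1.707]
ft_force: [-0.5, -1.1, 7.8]
opening: 0.254
grip_force: 29.9
```

>>> step_arm(plan=[[[2,0,0,0,-1],[4,0,0,0,-1],[4,0,0,0,-1]]])

```text
t: 4.48
eef_pos: [524.1, 157.2, 120.7]
tcp_rot: [3.14, 0.0, 1.707]
ft_force: [1.5, -1.4, 7.8]
opening: 0.252
grip_force: 29.9
```

>>> step_arm(plan=[[[2,0,0,0,-1],[4,0,0,0,-1],[4,0,0,0,-1]]])

```text
t: 4.73
eef_pos: [523.6, 160.4, 121.0]
tcp_rot: [3.14, 0.002, 1.707]
ft_force: [-1.0, -9.3, 11.3]
opening: 0.251
grip_force: 30.0
```

>>> step_arm(plan=[[[2,0,0,0,-1],[2,0,0,0,-1],[2,0,0,0,-1]]])

```text
t: 4.98
eef_pos: [523.3, 162.0, 121.3]
tcp_rot: [3.14, 0.002, 1.707]
ft_force: [-1.0, -11.1, 14.1]
opening: 0.253
grip_force: 30.0
```

>>> step_arm(plan=[[[0,0,0,0,0.2],[0,0,0,0,0.2],[0,0,0,0,0.2],[0,0,-40,0,0.8],[0,0,-80,0,0.8],[0,0,-115,0,0.8],[-20,0,-130,0,0.8],[-60,0,-130,0,0.8]]])

```text
t: 5.65
eef_pos: [531.7, 105.8, 253.6]
tcp_rot: [3.135, -0.0, 1.711]
ft_force: [0.8, -0.6, -1.3]
opening: 0.755
grip_force: 0.0
```

>>> step_arm(plan=[[[-35,0,0,0,0.8],[-70,0,0,0,0.8],[-105,0,0,0,0.8],[-105,0,0,0,0.8],[-105,0,0,0,0.8]]])

```text
t: 6.07
eef_pos: [545.0, -1.5, 249.4]
tcp_rot: [-3.141, -0.0, 1.704]
ft_force: [0.1, 0.1, 0.5]
opening: 0.9
grip_force: 0.0
```

```bash
python3 - <<'E'
from h import *
c=env.get_calibration("wrist");print(env.state()["eef_pos"]);im=env.read_camera("wrist");cv2.imwrite("pics/w2.png",im)
def red(im):
    h=cv2.cvtColor(im,cv2.COLOR_BGR2HSV);return cv2.inRange(h,(0,150,60),(8,255,255))|cv2.inRange(h,(172,150,60),(180,255,255))
t=env.read_camera("top");cv2.imwrite("pics/t2.png",t)
for n,i,cc in(("wrist",im,c),("top",t,None)):
    for k in cv2.findContours(red(i),0,2)[0]:
        if cv2.contourArea(k)>100:
            x,y,w,h=cv2.boundingRect(k);p=onz(n,(x+w/2,y+h/2),190,cc);d=p[:2]-O
            print(n,(x,y,w,h),cv2.contourArea(k),np.round(p,1),np.round([d@X,d@U],1))
print(st(0,127),st(4,127),st(4,129))
E
```

```text
[544.97525492  -1.53166409 249.41476838]
wrist (203, 236, 28, 28) 398.0 [459.9 -48.6 190. ] [-87.9  32.6]
wrist (288, 97, 73, 75) 4202.5 [537.6  59.4 190. ] [  3.3 129.4]
top (145, 216, 27, 21) 396.0 [425.3 520.6 190. ] [-47.1 601.2]
top (349, 173, 24, 24) 421.0 [532.9  58.4 190. ] [ -1.5 129. ]
top (447, 0, 104, 61) 5388.0 [ 923.2 -274.3  190. ] [ 341.4 -252.2]
top (187, 0, 100, 57) 4851.0 [913.7 365.3 190. ] [416.4 382.8]
[534.636  56.557] [538.6    57.085] [538.336  59.067]
```

View pics/w2.png

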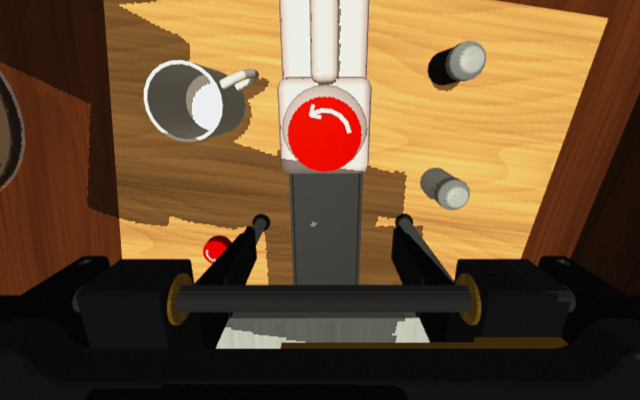

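```bash
python3 - <<'E'
from h import *
go(537.2,59.2,166.5)
E
```

```text
shift [59.4  0.5 83.1  0. ]
```

>>> step_arm(plan=[[[30,0,0,0,1],[59.5,0.5,5,0,1],[59.5,0.5,25,0,1],[59.5,0.5,50,0,1],[59.5,0.5,70,0,1],[59.5,0.5,83,0,1],[59.5,0.5,83,0,1]]])

```text
t: 6.75
eef_pos: [536.0, 60.3, 164.4]
tcp_rot: [-3.137, -0.001, 1.709]
ft_force: [0.8, -0.3, -0.1]
opening: 1.0
grip_force: 0.0
```

>>> step_arm(plan=[[[0,0,0,0,-1],[0,0,0,0,-1],[0,0,0,0,-1],[0,0,0,0,-1],[0,0,0,0,-1],[0,0,0,0,-1]]])

```text
t: 7.25
eef_pos: [537.5, 58.7, 167.2]
tcp_rot: [3.141, 0.0, 1.706]
ft_force: [0.0, 0.2, -0.2]
opening: 0.641
grip_force: 0.0
```

>>> step_arm(plan=[[[0,0,0,0,-1],[0,0,0,0,-1],[0,0,0,0,-1],[0,0,0,0,-1]]])

```text
t: 7.58
eef_pos: [537.5, 58.7, 167.0]
tcp_rot: [3.141, -0.0, 1.707]
ft_force: [-1.4, -0.2, 4.3]
opening: 0.578
grip_force: 30.0
```

The opening is 54.9 mm, so the cap is gripped across its diameter. Next I press it down.

>>> step_arm(plan=[[[0,0,2,0,-1],[0,0,4,0,-1],[0,0,5,0,-1],[0,0,5,0,-1],[0,0,5,0,-1]]])

```text
t: 8.0
eef_pos: [537.5, 58.7, 162.4]
tcp_rot: [3.141, 0.0, 1.707]
ft_force: [-3.5, 0.1, 12.3]
opening: 0.576
grip_force: 30.0
```

>>> step_arm(plan=[[[0,0,0.5,-2,-1],[0,0,0.5,-6,-1],[0,0,0.5,-10,-1],[0,0,0.5,-15,-1],[0,0,0.5,-20,-1],[0,0,0.5,-20,-1]]])

```text
t: 8.5
eef_pos: [538.3, 58.8, 162.3]
tcp_rot: [3.139, 0.001, 2.061]
ft_force: [-0.2, 0.3, 10.7]
opening: 0.575
grip_force: 30.0
```

>>> step_arm(plan=[[[0,0,0,-5,-1],[0,0,0,-10,-1],[0,0,0,-15,-1],[0,0,0,-20,-1],[0,0,0,-25,-1],[0,0,0,-30,-1],[0,0,0,-35,-1],[0,0,0,-40,-1]]])

```text
t: 9.17
eef_pos: [538.4, 58.8, 162.3]
tcp_rot: [3.14, 0.003, 2.758]
ft_force: [-1.2, 0.3, 11.2]
opening: 0.573
grip_force: 30.0
```

>>> step_arm(plan=[[[0,0,0,-2,-1],[0,0,0,-2,-1]]])

```text
t: 9.33
eef_pos: [538.3, 58.8, 162.3]
tcp_rot: [3.141, 0.003, 2.791]
ft_force: [-0.6, 0.2, 9.8]
opening: 0.574
grip_force: 30.0
```

```bash
python3 - <<'E'
from h import *
s=env.state();print(s["moment"],s["ft_force"],s["eef_pos"],np.degrees(s["tcp_rot"][2]))
E
```

```text
[-0.01238821 -0.04135096  0.06642472] [-0.63337083  0.17992376  9.80208914] [538.34205529  58.76032024 162.27508863] 159.92019232636326
```

>>> step_arm(plan=[[[0,0,-3,0,-1],[0,0,-6,0,-1],[0,0,-9,0,-1],[0,0,-12,0,-1],[0,0,-12,0,-1]]])

```text
t: 9.75
eef_pos: [537.5, 58.8, 173.5]
tcp_rot: [3.141, 0.0, 2.789]
ft_force: [1.2, 0.4, -1.3]
opening: 0.575
grip_force: 30.0
```

>>> step_arm(plan=[[[0,0,-10,0,-1],[0,0,-30,0,-1],[0,0,-50,0,-1],[0,0,-70,0,-1],[0,0,-85,0,-1],[0,0,-91,0,-1],[0,0,-91,0,-1],[0,0,-91,0,-1]]])

```text
t: 10.42
eef_pos: [537.2, 58.8, 263.9]
tcp_rot: [-3.142, -0.0, 2.789]
ft_force: [0.7, 0.3, -0.5]
opening: 0.574
grip_force: 30.0
```

>>> step_arm(plan=[[[0,0,0,0,-1],[0,0,0,0,-1],[0,0,0,0,-1],[0,0,0,0,-1]]])

```text
t: 10.75
eef_pos: [537.3, 58.7, 263.7]
tcp_rot: [-3.141, -0.001, 2.789]
ft_force: [-0.1, -0.1, 0.1]
opening: 0.577
grip_force: 30.0
```

```bash
python3 - <<'E'
from h import *
s=env.state();print(s["ft_force"],s["eef_pos"],s["tcp_rot"],s["opening"])
a=env.read_camera("side");b=env.read_camera("top")
cv2.imwrite("pics/e.png",np.vstack([cv2.resize(a[120:320,180:480],(600,400))[:300],cv2.resize(b[110:260,230:530],(600,300))]))
E
```

```text
[-0.06058545 -0.05571983  0.10626061] [537.30503545  58.74978532 263.72461046] [-3.14139514e+00 -9.40597957e-04  2.78868600e+00] 0.5765440964292536
```

View pics/e.png

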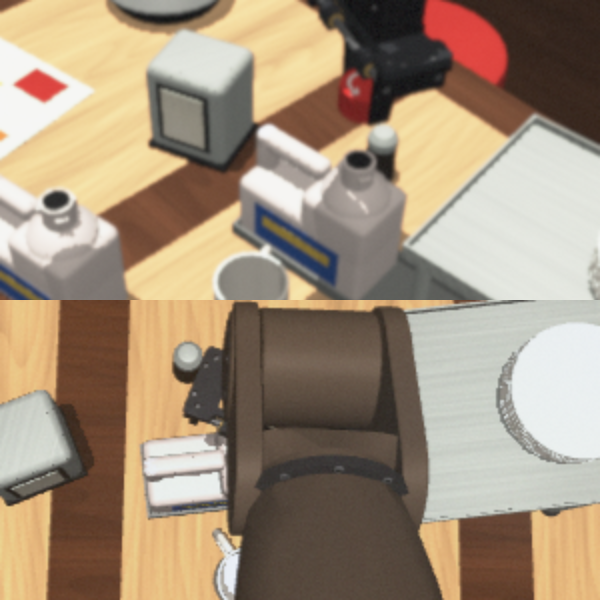

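The jug stands in the tray with its neck bare at (358,158), and the red cap is in the gripper above it at (355,100). In the top-view half the jug sits against the tray's end rim, and the nearby items look undisturbed.

```bash
python3 -c "
from cell import env;print(env.job_done())"
```

```text
the job is handed in; nothing more can be done
None
```

I pulled the jug out to the tray's end rim, pressed and twisted the cap off, and handed the job in at about 11 s with the cap held still about 8 cm above the bare neck; no verdict came back.

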